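# Tip the chill blocks from the flip-front caddy into the juice pan

### The job

Lift the flip-front caddy off its rubber mat by its handle, rest the underside of its front lip lightly on the rim of the steel pan with the lip over the pan's inside, and tip it just far enough (never past 50 degrees) that the flap swings open and all three chill blocks slide gently down into the pan. Then stand the empty caddy back upright in the middle of its mat, flap shut, and let go. Do not press hard on the pan, do not shift it, and leave the other things on the table where they are.

Things in the scene. Friction and masses are not known exactly. Their poses are not given: they have to be found in the camera images.
- caddy: Flip-front caddy: aluminium box with clear top, 150 x 88 x 76 mm (x, y, z), walls and floor 4 mm, empty 0.44 kg (may vary by a quarter). Origin: centre of its underside, z up. Its whole front face (-x) is the open mouth, covered only by the flap. It starts on the mat, front roughly towards the robot; its front goes down when it turns about its own -y.
- caddy_handle (a point): Centre of the handle, 120 mm above the underside, over the caddy's middle: a level black bar along the caddy's y, 16 mm thick (x), 26 mm high, 88 mm long, on end posts (72 mm free between them), 31 mm free below it. Grip it across its 16 mm, fingers closing along the caddy's x; 60 N or more keeps it from turning in the fingers.
- caddy_lip (a point): Middle of the caddy's lower front edge, 75 mm in front (-x) of its origin, at underside level: the lip over which the blocks leave.
- flap (a joint): Angle of the caddy's flap, rad: 0 shut (flush with the front), grows to 1.7 as its lower edge swings outward. A light aluminium plate 62 mm high, hinged along the front's top edge 71 mm above the underside, without a catch: it hangs by its weight, opens by itself as the caddy tips forward and falls shut when the caddy stands upright.
- pan: Open stainless steel pan, 176 x 162 mm outside (x, y), 100 mm high, wall and floor 4 mm, 0.9 kg, standing loose on the table. Origin: centre of its underside, z up, so its rim is 100 mm above it.
- mat: Dark rubber mat fixed to the table, 190 x 150 mm (x, y), 4 mm thick, the caddy's place. Origin: centre of its underside.
- block0: Chill block 1 of 3: hard white plastic tablet 40 x 60 x 20 mm (x, y, z), about 50 g (varies). Origin: centre of its underside. The three start flat in one row inside the caddy, nearest the flap. They begin to slide when the caddy is tipped by some 20 to 42 degrees, depending on the friction, which is not known.
- block1: Chill block 2 of 3: hard white plastic tablet 40 x 60 x 20 mm (x, y, z), about 50 g (varies). Origin: centre of its underside. The three start flat in one row inside the caddy, in the middle. They begin to slide when the caddy is tipped by some 20 to 42 degrees, depending on the friction, which is not known.
- block2: Chill block 3 of 3: hard white plastic tablet 40 x 60 x 20 mm (x, y, z), about 50 g (varies). Origin: centre of its underside. The three start flat in one row inside the caddy, at the back. They begin to slide when the caddy is tipped by some 20 to 42 degrees, depending on the friction, which is not known.
- mug: White mug, 80 mm across, 90 mm high, bystander. Origin: centre of its underside.
- tumbler: Clear glass tumbler, 68 mm across, 110 mm high, bystander. Origin: centre of its underside.
- spatula: Black spatula lying flat, 280 mm long along x, up to 20 mm high, handle to -x, bystander. Origin near its middle, on the table.
- fruit_bowl: Steel bowl with three oranges, 170 mm across, about 80 mm high, bystander. Origin: centre of its underside.
- cups: Upside-down stack of paper cups, 85 mm across, 100 mm high, bystander. Origin: centre of its underside.

How it is judged:
By the outcome, as a careful person would: the job done as asked, in the order asked, and still so for the second after the job is handed in, with the robot touching nothing.
It also fails if it takes over 72 s, if anything falls off the work surface, if the arm or the gripper's body presses on something with over 40 N, if the wrist force passes 120 N, or if a joint passes its speed limit or range.

### The arm

A 7-joint arm with a two-finger parallel gripper is mounted at the origin on the work surface. World frame = base frame: x ahead of the robot, y to its left, z up, the work surface at z = 0. Lengths are in m, angles in rad, forces in N, time in s.
With the tool pointing down it reaches from about 0.425 to 0.875 m from the base axis. Payload 4.7 kg.
Tool frame: the origin (TCP) lies on the centre line of the jaws, within the pads' length; the fingertips stand ctrl.tcp_to_tips ahead of it and the grasp point (between the pads) lies 2 mm behind it (ctrl.tcp_to_tips is the distance from the TCP to the fingertips, in m); z points along the fingers, y is the line along which they close (so a half turn about z gives the same grasp; the last joint's range is limited). The gripper opens to 87 mm and grips with 3 to 60 N. Pads are 19 mm wide; open, the fingers measure 117 mm over their backs; the gripper's body (75 mm by 190 mm) begins 51 mm behind the grasp point.
Start: joints at [1.205, 0.321, -0.07, 1.45, 0.023, 1.371, -0.057], TCP at [0.241, -0.604, 0.24] pointing down, gripper open.
Joint ranges: [-2.86, 2.86], [-0.3, 2.09], [-1.38, 1.24], [0.06, 2.45], [-1.56, 4.7], [0.09, 2.05], [-2.69, 2.69]. Speed limits (rad/s): [2.57, 2.57, 3.14, 3.14, 3.14, 3.14, 3.14].

### API

Orientations are given as a rotation vector (axis times angle).
In Python, from bench import ctrl, optics, close_job gives the robot as it stands.
- The arm moves only by the shell command python3 -m inch 'ROWS' [OPENING] [FORCE]. ROWS is JSON, a list of rows, each a list of 2 entries, a list of its own where there are three numbers: the shift along the tool's x, y, z in mm, then the turn, a rotation vector about the tool's x, y, z in degrees. In form: [[[x, y, z], [ax, ay, az]], ...]. A call has exactly 10 rows; each row shifts and turns the commanded pose from where the row before left it, along the tool's axes as they then stand; what a row does not reach is not made up. A row lasts 1/10 s, in which the tool goes at most 50 mm and 8.59 degrees, less where a joint would pass 70% of its speed; a pose out of reach is approached as far as the arm can. A call is refused whole if a number of a shift passes 50 or a number of a turn 8.59, either way. A call with a gripper value outside its range is refused whole. OPENING is the closure, from 0 (fully open) to 1 (shut), set as the call begins (- or left out, the last holds). The fingers move at their own pace and stop on an object; FORCE is the grip in N (left out, the last holds). Time passes only in rows, so rows that do not move let the fingers close, or fill a call up. It gives the time, the measured TCP pose, the force and the opening at its end, in the units of the state.
- ctrl.get_state(): the state, without advancing time (a new reading comes with each control period).
- optics.get_image(name): name is "scene" or "top" or "wrist"; returns a dict with "image" (384x512x3 uint8, red, green, blue), "fx", "fy", "cx", "cy" (pixels), "dist" ([k1, k2, p1, p2, k3] as OpenCV has them; the pictures are not rectified), "R" (3x3) and "t" (3): a world point X has camera coordinates R X + t; the wrist camera has in their place "hand_eye" (4x4, takes a point from camera to tool coordinates, whose origin is the TCP and whose axes are the flange's). Camera axes: x right, y down, z forward; pixel columns grow to the right and rows downward; lengths in m; the calibration is good to about 2 mm. A picture is of the moment at which its call begins: read the wrist's pose just before it. There is no depth.
- close_job(): hands the job in, once; it reports no verdict.
The state is a dict: "time": time; "joint_positions": joint angles; "qd": joint speeds; "joint_torque": joint torques, N m; "position": TCP position; "tool_rot": TCP orientation; "ft_force": force on the tool from outside, world axes, zero at the start; "torque": the same for the moment, N m; "grip_width": opening from 0.0 (shut) to 1.0 (fully open).
Only numpy, scipy, OpenCV 4.12 (cv2) and the standard library are available. Lean on these libraries where they do the work, as an engineer would, in place of code of your own. Each camera call takes 0.05 s, during which the arm holds its last target. There are 200 camera calls.

## Working session

There is one attempt and no reset: what is moved stays moved. The work goes in short steps, Python scripts to look and compute and a shell command to move; the robot and the scene stay as the last step left them, time stands still between calls to the robot, and variables do not carry over. Pictures are saved under pics/ and viewed, on a budget of 10 in all, crops included, one or two more only if the job needs it, and the job is handed in when it is done.

```bash
ls; mkdir -p pics
python3 - <<'E'
from bench import ctrl, optics
import cv2,json
print(ctrl.get_state(), ctrl.tcp_to_tips)
for n in("scene","top"):
    d=optics.get_image(n); cv2.imwrite(f"pics/{n}0.png",d["image"][:,:,::-1])
    print(n,{k:(v.tolist() if hasattr(v,'tolist') else v) for k,v in d.items() if k!="image"})
E
```

```text
pics
{'time': 0.0, 'joint_positions': array([ 1.20511388,  0.32184687, -0.07010705,  1.45169619,  0.02263269,
        1.37075831, -0.05688154]), 'qd': array([ 0.00114417, -0.00056678,  0.00022624, -0.00216133,  0.0002168 ,
        0.00045736,  0.00051495]), 'joint_torque': array([ 5.87280938e-04, -4.91287744e+01, -4.03830204e-01, -3.12524199e+01,
       -6.39863173e-02,  4.37680143e-02,  1.84476576e-04]), 'position': array([ 0.24073268, -0.60321987,  0.23843551]), 'tool_rot': array([-3.08327250e+00, -5.92750113e-01,  7.56252968e-04]), 'ft_force': array([ 0.44980287,  0.07324223, -1.03323433]), 'torque': array([ 0.01078311, -0.01526554, -0.01161938]), 'grip_width': 1.0015329538401676} 0.017
scene {'fx': 394.2597747231093, 'fy': 394.2597747231093, 'cx': 254.48143520528703, 'cy': 191.9364577683551, 'dist': [0.02601203074053454, 0.0, 0.0, 0.0, 0.0], 'R': [[-0.8748174211614813, 0.48426830050997693, -0.013367600889980851], [0.2792489704081582, 0.48152367990334455, -0.8307556549421284], [-0.3958718127858546, -0.7304924084571449, -0.5564767281999501]], 't': [0.5046578909547031, -0.08316994235071254, 1.6194039276887606]}
top {'fx': 403.08912135466176, 'fy': 403.08912135466176, 'cx': 260.9523053411634, 'cy': 192.57673225373892, 'dist': [0.016494479030344966, 0.0, 0.0, 0.0, 0.0], 'R': [[0.013696644540156181, -0.999878902337627, 0.007388003007786826], [-0.9955879276746338, -0.014323064858487491, -0.09273364050649557], [0.09282822952566211, -0.006085266893244376, -0.9956635422319978]], 't': [-0.016347855533265516, 0.5774747665673652, 1.4325499769396823]}
```

```bash
python3 -c "
import cv2
for n in('scene','top'):
    i=cv2.imread(f'pics/{n}0.png'); cv2.imwrite(f'pics/{n}0b.png',cv2.resize(i,(800,600),interpolation=cv2.INTER_CUBIC))"
```

```text
(no output)
```

View pics/scene0b.png

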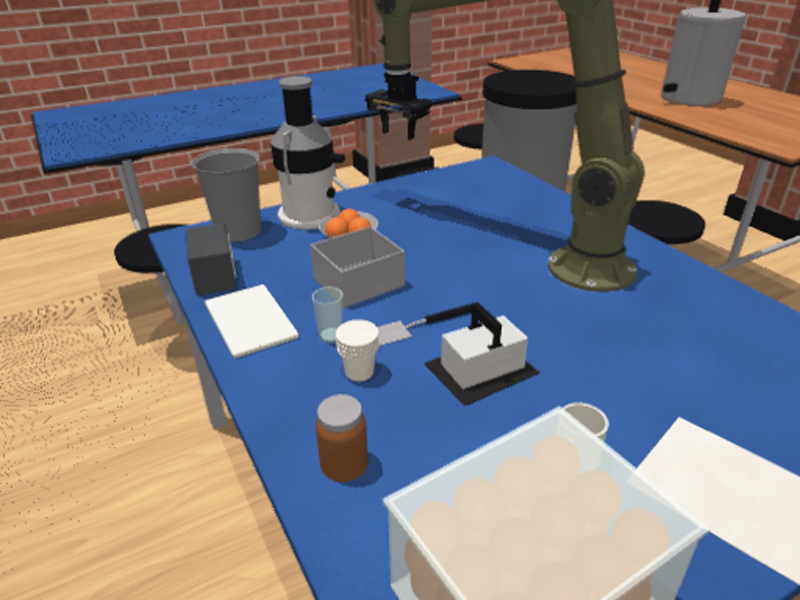

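View pics/top0b.png

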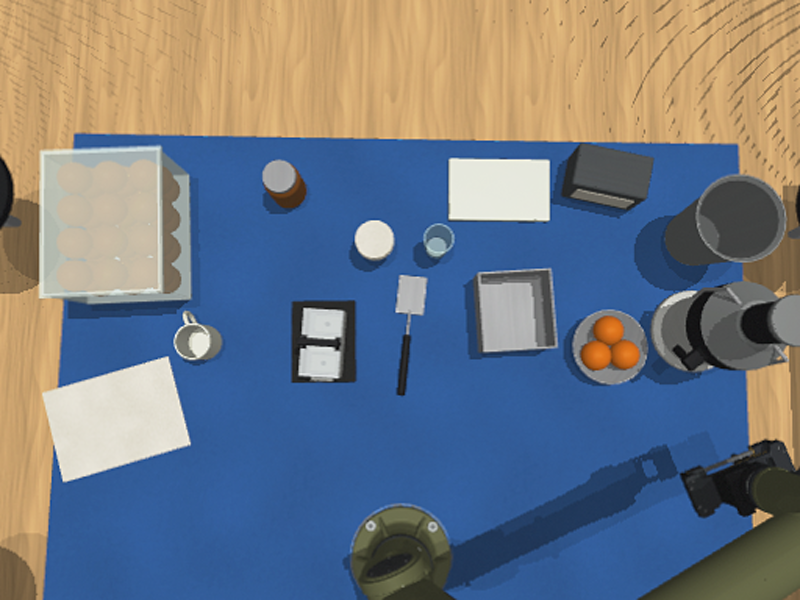

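The scene view shows the caddy at about (485,345), its handle bar at about (478,310) and the pan at about (358,265). In the top view the caddy is at (324,342), its bar around (321,343) and the pan rim spans (476..556, 269..355). The caddy front faces the robot, so the pan's far (+x) rim is the natural place to pour.

```bash
cat > h.py <<'E'
import numpy as np, cv2
from scipy.spatial.transform import Rotation as Ro
from scipy.linalg import logm, expm
from bench import ctrl, optics
def pose(s=None):
    s=s or ctrl.get_state(); T=np.eye(4); T[:3,:3]=Ro.from_rotvec(s["tool_rot"]).as_matrix(); T[:3,3]=s["position"]; return T
def cam(d,T=None):  # K,dist,R,t world->cam
    K=np.array([[d["fx"],0,d["cx"]],[0,d["fy"],d["cy"]],[0,0,1]])
    if "R" in d: R,t=np.array(d["R"]),np.array(d["t"])
    else:
        M=np.linalg.inv(T@np.array(d["hand_eye"])); R,t=M[:3,:3],M[:3,3]
    return K,np.array(d["dist"]),R,t
def ray(c,px):
    K,D,R,t=c; u=cv2.undistortPoints(np.array([[px]],float),K,D)[0,0]
    return -R.T@t, R.T@np.r_[u,1]
def onz(c,px,z):
    o,d=ray(c,px); return o+d*(z-o[2])/d[2]
def tri(obs):
    A=0;b=0
    for c,px in obs:
        o,d=ray(c,px); d=d/np.linalg.norm(d); P=np.eye(3)-np.outer(d,d); A=A+P; b=b+P@o
    X=np.linalg.solve(A,b); return X,[np.round(proj(c,X)-px,1) for c,px in obs]
def proj(c,X):
    K,D,R,t=c; return cv2.projectPoints(np.array(X,float).reshape(-1,1,3),cv2.Rodrigues(R)[0],t,K,D)[0].reshape(-1,2)
def shot(n,f,scale=1.5625):
    T=pose(); d=optics.get_image(n); np.savez(f"pics/{f}.npz",T=T,**d)
    cv2.imwrite(f"pics/{f}.png",cv2.resize(d["image"][:,:,::-1],None,fx=scale,fy=scale,interpolation=cv2.INTER_CUBIC)); return d,T
def load(f):
    z=np.load(f"pics/{f}.npz"); return cam(z,z["T"])
def step(T1,n,T0=None):  # identical row for n rows
    T0=pose() if T0 is None else T0
    D=expm(np.real(logm(np.linalg.inv(T0)@T1))/n)
    print(n,"rows of mm",np.round(D[:3,3]*1e3,2),"deg",np.round(Ro.from_matrix(D[:3,:3]).as_rotvec(degrees=True),2))
def down(p,yaw=0,tilt=0): # tool y along yaw dir(0=+x), z down; tilt deg = caddy front (-x) down
    c,s=np.cos(np.radians(yaw)),np.sin(np.radians(yaw))
    R=np.array([[-s,c,0],[c,s,0],[0,0,-1]]).T  # columns x,y,z
    R=np.array([[s,-c,0],[c,s,0],[0,0,-1]]); x=np.cross(R[1],R[2]); R=np.array([x,R[1],R[2]]).T
    R=Ro.from_rotvec(np.radians(tilt)*np.array([s,-c,0])).as_matrix()@R
    T=np.eye(4);T[:3,:3]=R;T[:3,3]=p;return T
E
python3 - <<'E'
from h import *
s,_=shot("scene","s1");t,_=shot("top","t1")
S=load("s1");Tp=load("t1");k=1/1.5625
def P(n,a,b): print(n,*tri([(S,np.array(a)*k),(Tp,np.array(b)*k)]))
P("handle",(478,310),(321,343))
for n,b in dict(fl=(476,269),fr=(551,268),nl=(481,354),nr=(557,349)).items(): print(n,onz(Tp,np.array(b)*k,.1).round(3))
for n,b in dict(fl=(293,302),fr=(355,301),nl=(292,381),nr=(355,381)).items(): print("mat",n,onz(Tp,np.array(b)*k,.004).round(3))
print("tumb",onz(Tp,np.array((438,235))*k,.11),"cups",onz(Tp,np.array((374,239))*k,.1))
print(np.round(pose(),3)); print(down([0,0,0]))
d=optics.get_image("wrist");print(d["hand_eye"].round(3),d["fx"])
T1=down([.56,.0,.40]);step(T1,18)
T1=down([.56,.15,.40]);step(T1,20)
E
```

```text
handle [0.47988675 0.17200148 0.13662618] [array([[2., 0.]]), array([[ 1.1, -1.5]])]
fl [ 0.644 -0.158  0.1  ]
fr [ 0.649 -0.324  0.1  ]
nl [ 0.457 -0.169  0.1  ]
nr [ 0.47  -0.336  0.1  ]
mat fl [0.573 0.261 0.004]
mat fr [0.578 0.116 0.004]
mat nl [0.389 0.258 0.004]
mat nr [0.391 0.112 0.004]
tumb [ 0.71688618 -0.07249812  0.11      ] cups [0.70773268 0.06897817 0.1       ]
[[ 0.929  0.371 -0.001  0.241]
 [ 0.371 -0.929  0.001 -0.603]
 [-0.    -0.001 -1.     0.239]
 [ 0.     0.     0.     1.   ]]
[[ 0.  1.  0.  0.]
 [ 1.  0.  0.  0.]
 [ 0.  0. -1.  0.]
 [ 0.  0.  0.  1.]]
[[ 0.    -0.966 -0.259  0.071]
 [ 1.     0.    -0.001  0.001]
 [ 0.001 -0.259  0.966 -0.146]
 [ 0.     0.     0.     1.   ]] 346.19321717021313
18 rows of mm [39.85 -5.71 -8.94] deg [-0.   -0.   -3.79]
20 rows of mm [42.34 -9.68 -8.04] deg [-0.   -0.   -3.41]
```

```bash
python3 -m inch '[[[19,-19,-8],[0,0,0]],[[19,-19,-8],[0,0,0]],[[19,-19,-8],[0,0,0]],[[19,-19,-8],[0,0,0]],[[19,-19,-8],[0,0,0]],[[19,-19,-8],[0,0,0]],[[19,-19,-8],[0,0,0]],[[19,-19,-8],[0,0,0]],[[19,-19,-8],[0,0,0]],[[19,-19,-8],[0,0,0]]]' 0 60; python3 -c "
from h import *
step(down([.53,-.28,.33]),10)"
```

```text
time: 1.25
position: [0.3473, -0.3556, 0.3199]
tool_rot: [3.085, 0.593, -0.0]
ft_force: [-0.1, -0.1, 0.1]
grip_width: 1.0
10 rows of mm [18.18 10.49 -1.01] deg [ 0.    0.   -6.82]
```

```bash
python3 -m inch '[[[18.2,10.5,-1],[0,0,-6.8]],[[18.2,10.5,-1],[0,0,-6.8]],[[18.2,10.5,-1],[0,0,-6.8]],[[18.2,10.5,-1],[0,0,-6.8]],[[18.2,10.5,-1],[0,0,-6.8]],[[18.2,10.5,-1],[0,0,-6.8]],[[18.2,10.5,-1],[0,0,-6.8]],[[18.2,10.5,-1],[0,0,-6.8]],[[18.2,10.5,-1],[0,0,-6.8]],[[18.2,10.5,-1],[0,0,-6.8]]]'; python3 -c "
from h import *
shot('wrist','w1');print(pose().round(3));step(down([.48,.172,.32]),10)"
```

```text
time: 2.25
position: [0.5307, -0.2809, 0.3293]
tool_rot: [-2.221, -2.222, 0.0]
ft_force: [0.2, -0.9, 0.3]
grip_width: 0.999
[[-0.011  1.     0.002  0.533]
 [ 1.     0.011  0.003 -0.276]
 [ 0.003  0.002 -1.     0.33 ]
 [ 0.     0.     0.     1.   ]]
10 rows of mm [44.86 -5.06  1.02] deg [ 0.01 -0.02  0.06]
```

View pics/w1.png

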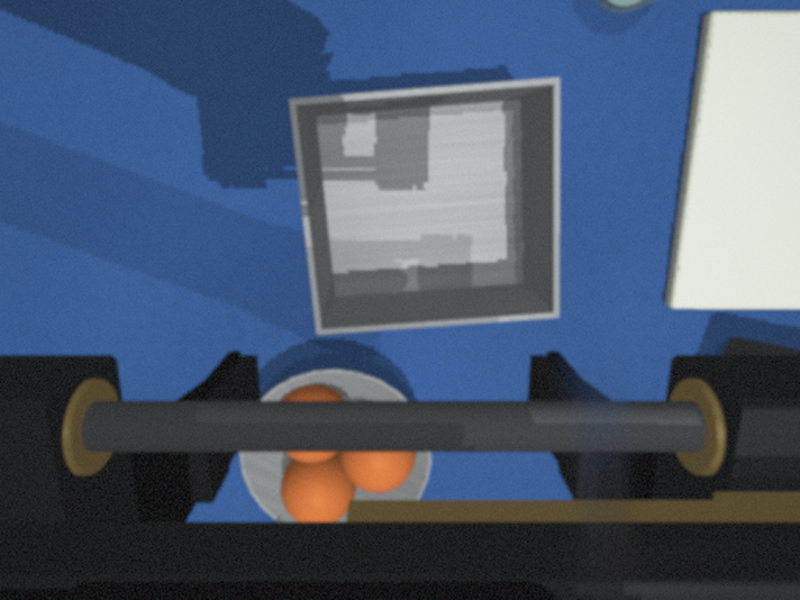

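The wrist view shows the pan's outer rim corners at (290,99), (560,78), (560,318) and (317,334). The far wall is on the right. Next I triangulate these with the top view while moving on to the caddy.

```bash
python3 -m inch '[[[44.9,-5,1],[0,0,0]],[[44.9,-5,1],[0,0,0]],[[44.9,-5,1],[0,0,0]],[[44.9,-5,1],[0,0,0]],[[44.9,-5,1],[0,0,0]],[[44.9,-5,1],[0,0,0]],[[44.9,-5,1],[0,0,0]],[[44.9,-5,1],[0,0,0]],[[44.9,-5,1],[0,0,0]],[[44.9,-5,1],[0,0,0]]]'
python3 - <<'E'
from h import *
W=load('w1');Tp=load('t1');k=1/1.5625
for n,a,b in [("nl",(290,99),(481,354)),("fl",(560,78),(476,269)),("fr",(560,318),(551,268)),("nr",(317,334),(557,349))]:
    X,e=tri([(W,np.array(a)*k),(Tp,np.array(b)*k)]); print(n,X.round(3),e, onz(W,np.array(a)*k,.1).round(4))
shot('wrist','w2');print(pose().round(3))
E
```

```text
time: 3.3
position: [0.4816, 0.1688, 0.3197]
tool_rot: [2.229, 2.212, 0.0]
ft_force: [0.7, 0.1, -0.8]
grip_width: 0.997
nl [ 0.458 -0.172  0.073] [array([[-0.6,  0.6]]), array([[-0.2, -0.2]])] [ 0.4633 -0.1741  0.1   ]
fl [ 0.645 -0.159  0.08 ] [array([[1.3, 0.7]]), array([[-0.2,  0.4]])] [ 0.6383 -0.1613  0.1   ]
fr [ 0.647 -0.32   0.113] [array([[-0.3,  0.7]]), array([[-0.2, -0.1]])] [ 0.6512 -0.3229  0.1   ]
nr [ 0.471 -0.343  0.075] [array([[-0.4, -0.8]]), array([[ 0.3, -0.1]])] [ 0.4751 -0.3353  0.1   ]
[[-0.004  1.     0.001  0.479]
 [ 1.     0.004  0.005  0.178]
 [ 0.005  0.001 -1.     0.32 ]
 [ 0.     0.     0.     1.   ]]
```

View pics/w2.png

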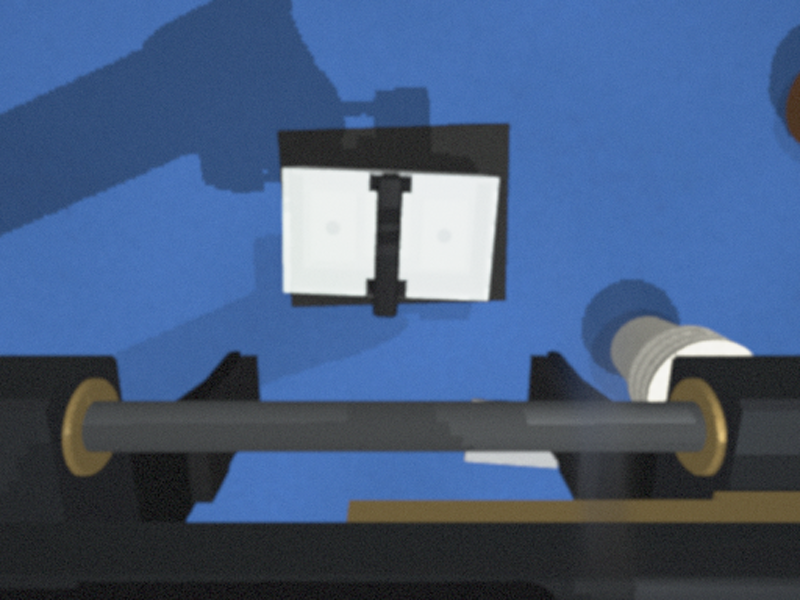

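The wrist view shows the caddy's clear top with corners (282,167), (499,177), (489,300) and (285,293). The bar runs from (390,178) to (385,313), and the mat corners are (278,130), (509,124), (505,299) and (291,305). The arm was still settling, so I'll check the pose repeatability and take a still shot.

Run:
```python
from h import *
for f in('w1','w2'): print(np.load(f'pics/{f}.npz')['T'][:3,3].round(4))
print(ctrl.get_state()["position"])
shot('wrist','w3')
for i in range(3): optics.get_image('wrist'); print(ctrl.get_state()["position"].round(4))
print(np.load('pics/w3.npz')['T'][:3,3].round(4))
a,b=[cv2.cvtColor(np.load(f'pics/{f}.npz')['image'],cv2.COLOR_RGB2GRAY)[40:220].astype(float) for f in('w2','w3')]
print(cv2.phaseCorrelate(a,b))
```

```text
[ 0.5307 -0.2809  0.3293]
[0.4816 0.1688 0.3197]
[0.47899201 0.17840008 0.31993963]
[0.4809 0.1711 0.3198]
[0.4817 0.1683 0.3195]
[0.4822 0.1668 0.3194]
[0.479  0.1784 0.3199]
((2.676250801402233, 9.854989548951707), 0.7686098295476695)
```

Run:
```python
from h import *
W=load('w2');k=1/1.5625;Tp=load('t1')
for z,n,ps in [(.080,"box top",[(282,167),(499,177),(489,300),(285,293)]),(.137,"bar",[(389,175),(385,316)]),(.004,"mat",[(278,130),(509,124),(505,299),(291,305)])]:
    X=np.array([onz(W,np.array(p)*k,z) for p in ps]); print(n,X[:,:2].round(4).tolist(),X.mean(0).round(4))
print("top bar",onz(Tp,np.array((321,343))*k,.137))
print(pose().round(4)[:3,3])
```

```text
box top [[0.4054, 0.2327], [0.5557, 0.2249], [0.5522, 0.1366], [0.4022, 0.143]] [0.4789 0.1843 0.08  ]
bar [[0.4798, 0.2286], [0.4765, 0.1417]] [0.4782 0.1851 0.137 ]
mat [[0.3887, 0.2607], [0.5764, 0.264], [0.58, 0.1172], [0.391, 0.1131]] [0.484  0.1888 0.004 ]
top bar [0.47487376 0.17554356 0.137     ]
[0.4822 0.1668 0.3194]
```

```bash
python3 -m inch '[[[2,-0.5,8],[0,0,0.5]],[[2,-0.5,10],[0,0,0.5]],[[2,-0.5,10],[0,0,0.5]],[[2,-0.5,10],[0,0,0.5]],[[2,-0.5,8],[0,0,0.5]],[[1,-0.5,6],[0,0,0]],[[1,-0.5,4],[0,0,0]],[[0,-0.5,2],[0,0,0]],[[0,0,2],[0,0,0]],[[0,0,0],[0,0,0]]]'
python3 - <<'E'
from h import *
shot('wrist','w4');print(np.load('pics/w4.npz')['T'].round(4));print(pose().round(4)[:3,3])
E
```

```text
time: 4.55
position: [0.4784, 0.1799, 0.2595]
tool_rot: [2.274, 2.168, -0.0]
ft_force: [0.5, 0.1, 0.4]
grip_width: 1.001
[[ 4.780e-02  9.989e-01  1.000e-04  4.784e-01]
 [ 9.989e-01 -4.780e-02 -2.000e-04  1.799e-01]
 [-2.000e-04  1.000e-04 -1.000e+00  2.595e-01]
 [ 0.000e+00  0.000e+00  0.000e+00  1.000e+00]]
[0.4785 0.1799 0.2597]
```

View pics/w4.png

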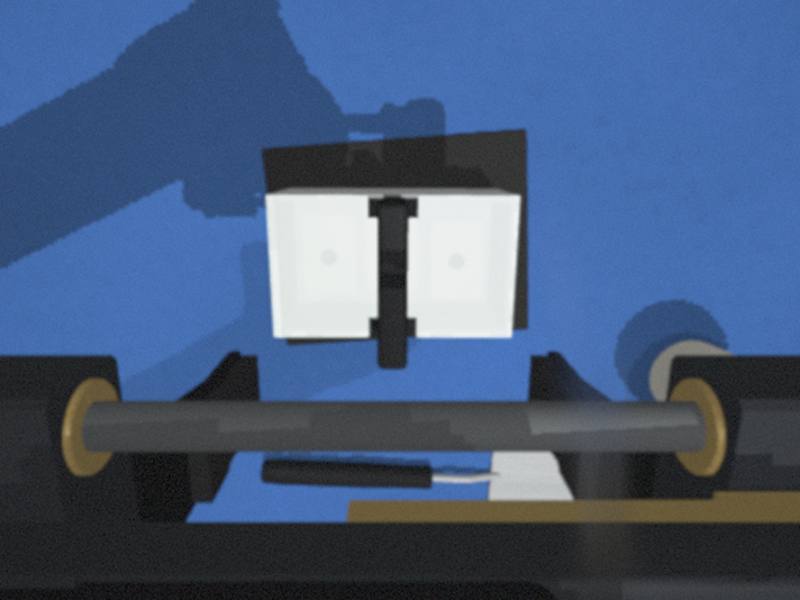

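The still view shows the box top at (266,195), (520,195), (513,338) and (274,338), square with the image. The bar runs from (393,197) to (392,368), and the mat corners are (263,149), (526,129), (527,328) and (288,344).

Run:
```python
from h import *
W=load('w4');k=1/1.5625;Tp=load('t1');S=load('s1')
for z,n,ps in [(.080,"box top",[(266,195),(520,195),(513,338),(274,338)]),(.137,"bar",[(393,197),(392,368)]),(.004,"mat",[(263,149),(526,129),(527,328),(288,344)])]:
    X=np.array([onz(W,np.array(p)*k,z) for p in ps]); print(n,X[:,:2].round(4).tolist(),X.mean(0).round(4))
    if len(X)==4: print(np.degrees(np.arctan2(*(X[1]-X[0]+X[2]-X[3])[1::-1])))
# height of the bar: size and two views
print(tri([(W,np.array((392.5,282))*k),(Tp,np.array((321,343))*k),(S,np.array((478,308))*k)]))
step(down([.4775,.1815,.122],-2.74),10)
```

```text
box top [[0.4057, 0.2319], [0.5557, 0.2248], [0.5524, 0.1358], [0.4011, 0.1429]] [0.4787 0.1839 0.08  ]
-2.7159391572399847
bar [[0.481, 0.2311], [0.4762, 0.142]] [0.4786 0.1866 0.137 ]
mat [[0.3892, 0.26], [0.5764, 0.2647], [0.5795, 0.1169], [0.3926, 0.1125]] [0.4844 0.1885 0.004 ]
1.3796381397229618
(array([0.48010977, 0.17819265, 0.14010821]), [array([[ 2.4, 13.7]]), array([[-0.9, -1.6]]), array([[3.2, 1.4]])])
10 rows of mm [ 0.15 -0.11 13.77] deg [ 0.  0. -0.]
```

```bash
python3 -m inch '[[[1,0,12],[0,0,0]],[[1,0,20],[0,0,0]],[[1,0,22],[0,0,0]],[[1,0,22],[0,0,0]],[[1,0,20],[0,0,0]],[[0.5,0,16],[0,0,0]],[[0,0,12],[0,0,0]],[[0,0,8],[0,0,0]],[[0,0,4],[0,0,0]],[[0,0,1.5],[0,0,0]]]' 0 60; python3 -c "
from h import *
print(pose().round(4))"
```

```text
time: 5.6
position: [0.4787, 0.1855, 0.1219]
tool_rot: [-2.274, -2.168, -0.0]
ft_force: [0.1, -0.5, 0.7]
grip_width: 1.004
[[ 0.0478  0.9989  0.      0.4787]
 [ 0.9989 -0.0478  0.      0.1855]
 [ 0.      0.     -1.      0.1219]
 [ 0.      0.      0.      1.    ]]
```

```bash
Z='[[0,0,0],[0,0,0]]'; python3 -m inch '[[[0,0,0],[0,0,0]],[[0,0,0],[0,0,0]],[[0,0,0],[0,0,0]],[[0,0,0],[0,0,0]],[[0,0,0],[0,0,0]],[[0,0,0],[0,0,0]],[[0,0,0],[0,0,0]],[[0,0,0],[0,0,0]],[[0,0,0],[0,0,0]],[[0,0,0],[0,0,0]]]' 1 60
python3 -m inch '[[[0,0,-1],[0,0,0]],[[0,0,-2],[0,0,0]],[[0,0,-4],[0,0,0]],[[0,0,-4],[0,0,0]],[[0,0,-4],[0,0,0]],[[0,0,-2],[0,0,0]],[[0,0,-1],[0,0,0]],[[0,0,0],[0,0,0]],[[0,0,0],[0,0,0]],[[0,0,0],[0,0,0]]]'
```

```text
time: 6.6
position: [0.4783, 0.1854, 0.122]
tool_rot: [-2.274, -2.167, 0.001]
ft_force: [2.0, -0.8, -1.5]
grip_width: 0.178
time: 7.6
position: [0.4785, 0.1854, 0.1398]
tool_rot: [-2.274, -2.168, 0.001]
ft_force: [0.6, -0.3, -6.4]
grip_width: 0.176
```

The grip holds at 15.5 mm opening with 6.4 N of load. Next I lift clear and then go to a hover above the far rim.

```bash
python3 -m inch '[[[0,0,-6],[0,0,0]],[[0,0,-12],[0,0,0]],[[0,0,-18],[0,0,0]],[[0,0,-20],[0,0,0]],[[0,0,-20],[0,0,0]],[[0,0,-20],[0,0,0]],[[0,0,-18],[0,0,0]],[[0,0,-14],[0,0,0]],[[0,0,-8],[0,0,0]],[[0,0,-4],[0,0,0]]]'
cat >> h.py <<'E'
C=np.array([.6398,-.2411,.100]);YAW=4.4
def pour(th,up=0,s=.012,C=C,h=.118):
    t=np.radians(th);f=-(.075-s)*np.cos(t)+h*np.sin(t);u=(.075-s)*np.sin(t)+h*np.cos(t)
    a=np.radians(YAW);p=C+np.array([-f*np.cos(a),-f*np.sin(a),u+up]);return down(p,YAW,th)
E
python3 - <<'E'
from h import *
T=pose();print(T.round(4)); H=pour(8,.045); print(H.round(4)); step(H,25,T)
E
```

```text
time: 8.6
position: [0.4788, 0.1856, 0.2809]
tool_rot: [2.273, 2.167, 0.001]
ft_force: [-0.2, -0.5, -7.5]
grip_width: 0.181
[[ 4.760e-02  9.989e-01  1.100e-03  4.788e-01]
 [ 9.989e-01 -4.760e-02  0.000e+00  1.856e-01]
 [ 1.000e-04  1.100e-03 -1.000e+00  2.809e-01]
 [ 0.000e+00  0.000e+00  0.000e+00  1.000e+00]]
[[-0.0767  0.9873  0.1388  0.6856]
 [ 0.9971  0.076   0.0107 -0.2376]
 [-0.      0.1392 -0.9903  0.2706]
 [ 0.      0.      0.      1.    ]]
25 rows of mm [-17.04   8.03   0.93] deg [-0.32  0.02 -0.28]
```

```bash
python3 -m inch '[[[-5.1,2.4,0.3],[-0.1,0,-0.1]],[[-10.2,4.8,0.6],[-0.2,0,-0.2]],[[-15.3,7.2,0.8],[-0.3,0,-0.25]],[[-17,8,0.9],[-0.32,0,-0.28]],[[-17,8,0.9],[-0.32,0,-0.28]],[[-17,8,0.9],[-0.32,0,-0.28]],[[-17,8,0.9],[-0.32,0,-0.28]],[[-17,8,0.9],[-0.32,0,-0.28]],[[-17,8,0.9],[-0.32,0,-0.28]],[[-17,8,0.9],[-0.32,0,-0.28]]]'
python3 -m inch '[[[-17,8,0.9],[-0.32,0,-0.28]],[[-17,8,0.9],[-0.32,0,-0.28]],[[-17,8,0.9],[-0.32,0,-0.28]],[[-17,8,0.9],[-0.32,0,-0.28]],[[-17,8,0.9],[-0.32,0,-0.28]],[[-17,8,0.9],[-0.32,0,-0.28]],[[-17,8,0.9],[-0.32,0,-0.28]],[[-17,8,0.9],[-0.32,0,-0.28]],[[-17,8,0.9],[-0.32,0,-0.28]],[[-17,8,0.9],[-0.32,0,-0.28]]]'
python3 -m inch '[[[-17,8,0.9],[-0.32,0,-0.28]],[[-17,8,0.9],[-0.32,0,-0.28]],[[-17,8,0.9],[-0.32,0,-0.28]],[[-15.3,7.2,0.8],[-0.3,0,-0.25]],[[-13.6,6.4,0.7],[-0.25,0,-0.2]],[[-10.2,4.8,0.5],[-0.2,0,-0.2]],[[-6.8,3.2,0.4],[-0.1,0,-0.1]],[[-5.1,2.4,0.3],[-0.1,0,-0.1]],[[-3.4,1.6,0.2],[0,0,0]],[[0,0,0],[0,0,0]]]'
python3 - <<'E'
from h import *
T=pose();print(T.round(4)); step(pour(8,.010),10,T)
shot('wrist','w5');shot('scene','s5',1)
im=cv2.imread('pics/s5.png')[110:300,150:400]; a=cv2.resize(im,(400,304),interpolation=cv2.INTER_CUBIC)
b=cv2.resize(cv2.imread('pics/w5.png'),(400,300)); cv2.imwrite('pics/c5.png',np.hstack([a[:300],b]))
E
```

```text
time: 9.6
position: [0.5447, 0.0316, 0.2722]
tool_rot: [2.202, 2.191, 0.05]
ft_force: [0.4, 0.5, -6.6]
grip_width: 0.176
time: 10.6
position: [0.6291, -0.1361, 0.271]
tool_rot: [2.116, 2.214, 0.112]
ft_force: [0.0, 0.8, -7.0]
grip_width: 0.176
time: 11.6
position: [0.6844, -0.237, 0.2721]
tool_rot: [2.066, 2.227, 0.145]
ft_force: [0.3, -0.3, -7.4]
grip_width: 0.175
[[-0.0739  0.9877  0.1381  0.6844]
 [ 0.9972  0.0744  0.0017 -0.237 ]
 [-0.0086  0.1378 -0.9904  0.2721]
 [ 0.      0.      0.      1.    ]]
10 rows of mm [-0.05 -0.39  3.63] deg [-0.01  0.05 -0.01]
```

View pics/c5.png

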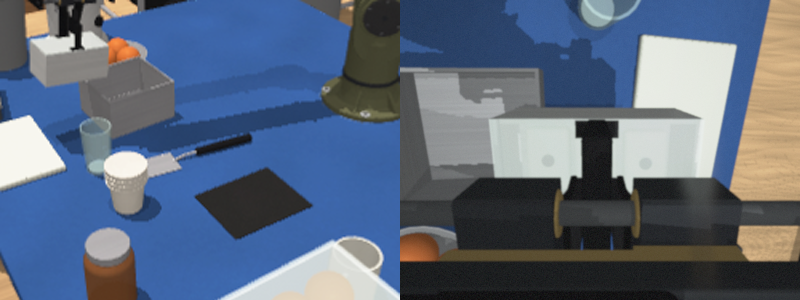

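The caddy hovers level behind the pan's far rim. The wrist half shows the pan's far-left corner at (141,69), which is (282,138) at 800 px. I'll check that against the estimate.

Run:
```python
from h import *
W=load('w5');print(onz(W,np.array((282,138))/1.5625,.1))
a=np.radians(4.4);c,s=np.cos(a),np.sin(a);print(np.array([.556,-.2475])+[.088*c-.081*s,.088*s+.081*c])
```

```text
[ 0.6410105  -0.16123977  0.1       ]
[ 0.6375264  -0.15998745]
```

```bash
python3 -m inch '[[[0,-0.4,2],[0,0.05,0]],[[0,-0.4,4],[0,0.05,0]],[[0,-0.4,6],[0,0.05,0]],[[0,-0.4,6],[0,0.05,0]],[[0,-0.4,6],[0,0.05,0]],[[0,-0.4,5],[0,0.05,0]],[[0,-0.4,4],[0,0.05,0]],[[0,-0.4,2],[0,0.05,0]],[[0,-0.4,1],[0,0.05,0]],[[0,0,0],[0,0.05,0]]]'
python3 - <<'E'
from h import *
T=pose();print(T.round(4));s=ctrl.get_state();print(s["ft_force"].round(2),s["torque"].round(3)); step(pour(8,0),10,T)
E
```

```text
time: 12.7
position: [0.6857, -0.237, 0.2361]
tool_rot: [2.07, 2.232, 0.155]
ft_force: [-0.3, 0.8, -7.2]
grip_width: 0.178
[[-7.510e-02  9.876e-01  1.376e-01  6.857e-01]
 [ 9.972e-01  7.440e-02  1.050e-02 -2.370e-01]
 [ 1.000e-04  1.380e-01 -9.904e-01  2.361e-01]
 [ 0.000e+00  0.000e+00  0.000e+00  1.000e+00]]
[-0.28  0.79 -7.2 ] [-0.021  0.372 -0.078]
10 rows of mm [-0.05 -0.16  1.03] deg [-0.01  0.   -0.01]
```

```bash
python3 -m inch '[[[0,0,1],[0,0,0]],[[0,0,1],[0,0,0]],[[0,0,1],[0,0,0]],[[0,0,1],[0,0,0]],[[0,0,1],[0,0,0]],[[0,0,1],[0,0,0]],[[0,0,0.5],[0,0,0]],[[0,0,0.5],[0,0,0]],[[0,0,0],[0,0,0]],[[0,0,0],[0,0,0]]]'
python3 -c "
from h import *
s=ctrl.get_state();print(s['torque'].round(3))"
python3 -m inch '[[[0,0,0.5],[0,0,0]],[[0,0,0],[0,0,0]],[[0,0,0.5],[0,0,0]],[[0,0,0],[0,0,0]],[[0,0,0.5],[0,0,0]],[[0,0,0],[0,0,0]],[[0,0,0.5],[0,0,0]],[[0,0,0],[0,0,0]],[[0,0,0],[0,0,0]],[[0,0,0],[0,0,0]]]'
python3 -c "
from h import *
s=ctrl.get_state();print(s['torque'].round(3))"
```

```text
time: 13.7
position: [0.6867, -0.2369, 0.2291]
tool_rot: [2.07, 2.232, 0.155]
ft_force: [0.0, -0.2, -7.0]
grip_width: 0.176
[-0.078  0.329  0.007]
time: 14.7
position: [0.687, -0.2369, 0.2271]
tool_rot: [2.07, 2.231, 0.155]
ft_force: [-0.3, 1.4, -7.3]
grip_width: 0.182
[-0.042  0.33  -0.058]
```

```bash
for i in 1; do python3 -m inch '[[[0,0,0.5],[0,0,0]],[[0,0,0.5],[0,0,0]],[[0,0,0.5],[0,0,0]],[[0,0,0],[0,0,0]],[[0,0,0],[0,0,0]],[[0,0,0],[0,0,0]],[[0,0,0],[0,0,0]],[[0,0,0],[0,0,0]],[[0,0,0],[0,0,0]],[[0,0,0],[0,0,0]]]'; done
python3 -c "
from h import *
s=ctrl.get_state();print(s['torque'].round(3))"
```

```text
time: 15.7
position: [0.6873, -0.2369, 0.2257]
tool_rot: [2.07, 2.231, 0.155]
ft_force: [0.0, -0.1, -6.3]
grip_width: 0.176
[-0.042  0.356 -0.002]
```

```bash
python3 -m inch '[[[0,0,0.5],[0,0,0]],[[0,0,0.5],[0,0,0]],[[0,0,0],[0,0,0]],[[0,0,0],[0,0,0]],[[0,0,0],[0,0,0]],[[0,0,0],[0,0,0]],[[0,0,0],[0,0,0]],[[0,0,0],[0,0,0]],[[0,0,0],[0,0,0]],[[0,0,0],[0,0,0]]]'
python3 -c "
from h import *
s=ctrl.get_state();print(s['torque'].round(3))"
```

```text
time: 16.7
position: [0.6878, -0.2368, 0.2253]
tool_rot: [2.069, 2.231, 0.156]
ft_force: [0.5, 0.9, 2.7]
grip_width: 0.178
[0.086 0.196 0.04 ]
```

Contact came at TCP z≈0.2256, as predicted. I back off to a light touch and then work out the pivot rows.

```bash
python3 -m inch '[[[0,0,-0.7],[0,0,0]],[[0,0,0],[0,0,0]],[[0,0,0],[0,0,0]],[[0,0,0],[0,0,0]],[[0,0,0],[0,0,0]],[[0,0,0],[0,0,0]],[[0,0,0],[0,0,0]],[[0,0,0],[0,0,0]],[[0,0,0],[0,0,0]],[[0,0,0],[0,0,0]]]'
cat >> h.py <<'E'
def tilt(T=None,dx=0):
    T=pose() if T is None else T
    P=np.array([.6405+dx,-.2411,.1]);a=np.radians(YAW)
    for d in (.5,1.):
        Q=np.eye(4);Q[:3,:3]=Ro.from_rotvec(np.radians(d)*np.array([np.sin(a),-np.cos(a),0])).as_matrix();Q[:3,3]=P-Q[:3,:3]@P
        step(Q@T,1,T)
    s=ctrl.get_state();print("tilt",np.degrees(np.arccos(-T[2,2])).round(2),s["position"].round(4),s["ft_force"].round(1),s["torque"].round(2))
E
python3 -c "
from h import *
tilt()"
```

```text
time: 17.7
position: [0.6874, -0.2368, 0.2255]
tool_rot: [2.07, 2.231, 0.155]
ft_force: [2.9, 0.8, 2.0]
grip_width: 0.18
1 rows of mm [-0.   -1.03 -0.55] deg [-0.5  0.   0. ]
1 rows of mm [-0.   -2.06 -1.1 ] deg [-1.  0.  0.]
tilt 7.96 [ 0.6874 -0.2368  0.2255] [2.9 0.8 2. ] [ 0.12 -0.28  0.02]
```

```bash
python3 -m inch '[[[0,0.1,-0.8],[0,0,0]],[[0,0,0],[0,0,0]],[[0,0,0],[0,0,0]],[[0,0,0],[0,0,0]],[[0,0,0],[0,0,0]],[[0,0,0],[0,0,0]],[[0,0,0],[0,0,0]],[[0,0,0],[0,0,0]],[[0,0,0],[0,0,0]],[[0,0,0],[0,0,0]]]'
python3 -c "
from h import *
tilt()"
```

```text
time: 18.7
position: [0.6867, -0.237, 0.2254]
tool_rot: [2.071, 2.232, 0.153]
ft_force: [0.4, 0.3, -6.2]
grip_width: 0.18
1 rows of mm [-0.   -1.03 -0.55] deg [-0.5  0.  -0. ]
1 rows of mm [-0.   -2.07 -1.08] deg [-1.  0. -0.]
tilt 7.84 [ 0.6867 -0.237   0.2254] [ 0.4  0.3 -6.2] [-0.09  0.45 -0.05]
```

```bash
python3 -m inch '[[[0,-2.07,-1.09],[-1,0,0]],[[0,-2.07,-1.09],[-1,0,0]],[[0,-2.07,-1.09],[-1,0,0]],[[0,-2.07,-1.09],[-1,0,0]],[[0,-2.07,-1.09],[-1,0,0]],[[0,-2.07,-1.09],[-1,0,0]],[[0,-1.03,-0.55],[-0.5,0,0]],[[0,-1.03,-0.55],[-0.5,0,0]],[[0,0,0],[0,0,0]],[[0,0,0],[0,0,0]]]'
python3 -c "
from h import *
tilt()"
```

```text
time: 19.7
position: [0.6717, -0.238, 0.2309]
tool_rot: [2.007, 2.164, 0.284]
ft_force: [-0.8, 0.2, -6.7]
grip_width: 0.177
1 rows of mm [-0.   -1.04 -0.55] deg [-0.5  0.   0. ]
1 rows of mm [-0.   -2.08 -1.1 ] deg [-1.  0.  0.]
tilt 14.93 [ 0.6717 -0.238   0.2309] [-0.8  0.2 -6.7] [-0.04  0.74 -0.02]
```

```bash
python3 -m inch '[[[0,-2.1,-1],[-1,0,0]],[[0,-2.1,-1],[-1,0,0]],[[0,-2.1,-1],[-1,0,0]],[[0,-2.1,-1],[-1,0,0]],[[0,-2.1,-1],[-1,0,0]],[[0,-2.1,-1],[-1,0,0]],[[0,0,0],[0,0,0]],[[0,0,0],[0,0,0]],[[0,0,0],[0,0,0]],[[0,0,0],[0,0,0]]]'
python3 -c "
from h import *
tilt()"
```

```text
time: 20.7
position: [0.658, -0.2391, 0.2328]
tool_rot: [1.95, 2.103, 0.388]
ft_force: [-0.7, -0.4, -5.7]
grip_width: 0.176
1 rows of mm [-0.   -1.03 -0.55] deg [-0.5  0.   0. ]
1 rows of mm [-0.   -2.07 -1.1 ] deg [-1.  0.  0.]
tilt 20.92 [ 0.658  -0.2391  0.2328] [-0.7 -0.4 -5.7] [-0.13  1.26  0.01]
```

```bash
python3 -m inch '[[[0,-1.04,-0.53],[-0.5,0,0]],[[0,-1.04,-0.53],[-0.5,0,0]],[[0,-1.04,-0.53],[-0.5,0,0]],[[0,-1.04,-0.53],[-0.5,0,0]],[[0,-1.04,-0.53],[-0.5,0,0]],[[0,-1.04,-0.53],[-0.5,0,0]],[[0,-1.04,-0.53],[-0.5,0,0]],[[0,-1.04,-0.53],[-0.5,0,0]],[[0,0,0],[0,0,0]],[[0,0,0],[0,0,0]]]'
python3 -c "
from h import *
tilt()"
```

```text
time: 21.7
position: [0.6486, -0.2399, 0.2337]
tool_rot: [1.911, 2.06, 0.456]
ft_force: [-0.6, 0.1, -4.5]
grip_width: 0.176
1 rows of mm [-0.   -1.03 -0.55] deg [-0.5  0.   0. ]
1 rows of mm [-0.   -2.07 -1.1 ] deg [-1.  0.  0.]
tilt 24.95 [ 0.6486 -0.2399  0.2337] [-0.6  0.1 -4.5] [-0.04  1.13 -0.03]
```

```bash
python3 -m inch '[[[0,-1.04,-0.53],[-0.5,0,0]],[[0,-1.04,-0.53],[-0.5,0,0]],[[0,-1.04,-0.53],[-0.5,0,0]],[[0,-1.04,-0.53],[-0.5,0,0]],[[0,-1.04,-0.53],[-0.5,0,0]],[[0,0,0],[0,0,0]],[[0,0,0],[0,0,0]],[[0,0,0],[0,0,0]],[[0,0,0],[0,0,0]],[[0,0,0],[0,0,0]]]'
python3 -c "
from h import *
tilt(); shot('top','t6');shot('wrist','w6');shot('scene','s6',1)
"
```

```text
time: 22.7
position: [0.643, -0.2403, 0.2339]
tool_rot: [1.886, 2.033, 0.497]
ft_force: [-1.4, 0.5, -1.0]
grip_width: 0.177
1 rows of mm [-0.   -1.03 -0.55] deg [-0.5  0.   0. ]
1 rows of mm [-0.   -2.06 -1.1 ] deg [-1.  0.  0.]
tilt 27.45 [ 0.643  -0.2403  0.2339] [-1.4  0.5 -1. ] [-0.11  1.09  0.02]
```

Run:
```python
import cv2,numpy as np
s=cv2.imread('pics/s6.png')[100:220,130:290]; t=cv2.imread('pics/t6.png')[230:380,440:600]
cv2.imwrite('pics/c6.png',np.hstack([cv2.resize(s,(400,300),interpolation=3),cv2.resize(t,(400,300))]))
```

```text
(no output)
```

View pics/c6.png

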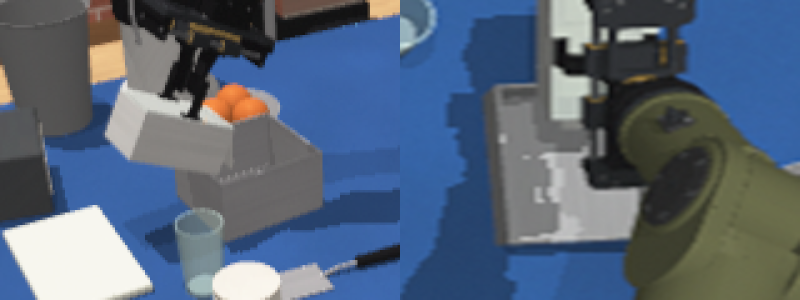

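The flap hangs open over the pan and no block is out yet, so the force is rim contact of about 6 N. I ease up a little and continue slowly.

```bash
python3 -m inch '[[[0,0.2,-0.4],[0,0,0]],[[0,-1.02,-0.56],[-0.5,0,0]],[[0,-1.02,-0.56],[-0.5,0,0]],[[0,-1.02,-0.56],[-0.5,0,0]],[[0,-1.02,-0.56],[-0.5,0,0]],[[0,-1.02,-0.56],[-0.5,0,0]],[[0,-1.02,-0.56],[-0.5,0,0]],[[0,0,0],[0,0,0]],[[0,0,0],[0,0,0]],[[0,0,0],[0,0,0]]]'
python3 -c "
from h import *
tilt()"
```

```text
time: 23.85
position: [0.6355, -0.2407, 0.2338]
tool_rot: [1.856, 2.002, 0.544]
ft_force: [-0.4, -0.7, -4.4]
grip_width: 0.178
1 rows of mm [-0.   -1.03 -0.55] deg [-0.5  0.   0. ]
1 rows of mm [-0.   -2.07 -1.09] deg [-1.  0.  0.]
tilt 30.39 [ 0.6355 -0.2407  0.2338] [-0.4 -0.7 -4.4] [-0.16  1.42 -0.07]
```

```bash
python3 -m inch '[[[0,-1.02,-0.58],[-0.5,0,0]],[[0,-1.02,-0.58],[-0.5,0,0]],[[0,-1.02,-0.58],[-0.5,0,0]],[[0,-1.02,-0.58],[-0.5,0,0]],[[0,-1.02,-0.58],[-0.5,0,0]],[[0,-1.02,-0.58],[-0.5,0,0]],[[0,0,0],[0,0,0]],[[0,0,0],[0,0,0]],[[0,0,0],[0,0,0]],[[0,0,0],[0,0,0]]]'
python3 -c "
from h import *
tilt()"
```

```text
time: 24.85
position: [0.6289, -0.2412, 0.2338]
tool_rot: [1.825, 1.968, 0.591]
ft_force: [-0.3, -0.6, -5.2]
grip_width: 0.175
1 rows of mm [-0.   -1.03 -0.55] deg [-0.5  0.   0. ]
1 rows of mm [-0.   -2.07 -1.1 ] deg [-1.  0.  0.]
tilt 33.43 [ 0.6289 -0.2412  0.2338] [-0.3 -0.6 -5.2] [-0.14  1.44 -0.02]
```

```bash
python3 -m inch '[[[0,-1.03,-0.55],[-0.5,0,0]],[[0,-1.03,-0.55],[-0.5,0,0]],[[0,-1.03,-0.55],[-0.5,0,0]],[[0,-1.03,-0.55],[-0.5,0,0]],[[0,-1.03,-0.55],[-0.5,0,0]],[[0,0,0],[0,0,0]],[[0,0,0],[0,0,0]],[[0,0,0],[0,0,0]],[[0,0,0],[0,0,0]],[[0,0,0],[0,0,0]]]'
python3 -c "
from h import *
tilt();shot('top','t7',1);shot('scene','s7',1)
import cv2
s=cv2.imread('pics/s7.png')[100:220,130:290]; t=cv2.imread('pics/t7.png')[147:243,281:384]
cv2.imwrite('pics/c7.png',np.hstack([cv2.resize(s,(400,300),interpolation=3),cv2.resize(t,(400,300))]))"
```

```text
time: 25.85
position: [0.6231, -0.2417, 0.2332]
tool_rot: [1.799, 1.94, 0.629]
ft_force: [-0.1, 0.3, -4.8]
grip_width: 0.178
1 rows of mm [-0.   -1.03 -0.55] deg [-0.5  0.   0. ]
1 rows of mm [-0.   -2.07 -1.1 ] deg [-1.  0.  0.]
tilt 35.93 [ 0.6231 -0.2417  0.2332] [-0.1  0.3 -4.8] [-0.13  1.41  0.  ]
```

View pics/c7.png

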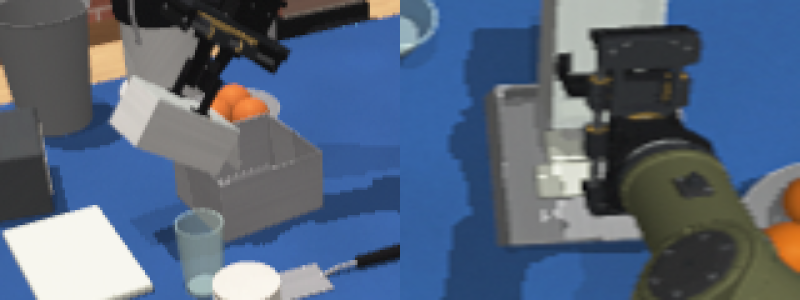

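The top half shows white blocks in the pan around (565,165). I tip slightly further so that all three leave.

```bash
python3 -m inch '[[[0,-1.03,-0.55],[-0.5,0,0]],[[0,-1.03,-0.55],[-0.5,0,0]],[[0,-1.03,-0.55],[-0.5,0,0]],[[0,-1.03,-0.55],[-0.5,0,0]],[[0,0,0],[0,0,0]],[[0,0,0],[0,0,0]],[[0,0,0],[0,0,0]],[[0,0,0],[0,0,0]],[[0,0,0],[0,0,0]],[[0,0,0],[0,0,0]]]'
python3 -c "
from h import *
tilt();a=np.load('pics/t7.npz')['image'].astype(int);shot('top','t8',1);b=np.load('pics/t8.npz')['image'].astype(int)
t=cv2.imread('pics/t8.png')[147:243,281:384]
cv2.imwrite('pics/c8.png',cv2.resize(t,(600,560),interpolation=3))"
```

```text
time: 26.95
position: [0.6185, -0.242, 0.2325]
tool_rot: [1.778, 1.917, 0.659]
ft_force: [-0.4, 0.3, -5.5]
grip_width: 0.175
1 rows of mm [-0.   -1.03 -0.55] deg [-0.5  0.   0. ]
1 rows of mm [-0.   -2.07 -1.1 ] deg [-1.  0.  0.]
tilt 37.93 [ 0.6185 -0.242   0.2325] [-0.4  0.3 -5.5] [-0.16  1.48  0.04]
```

View pics/c8.png

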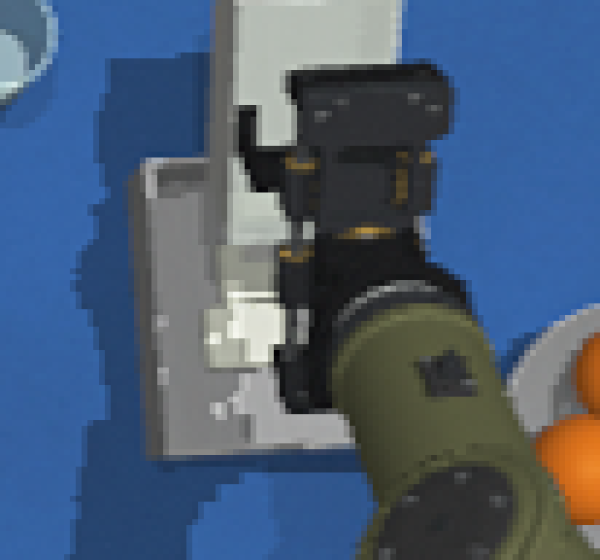

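```bash
python3 -m inch '[[[0,0.6,-0.8],[0,0,0]],[[0,0.6,-0.8],[0,0,0]],[[0,0.6,-0.8],[0,0,0]],[[0,0,0],[0,0,0]],[[0,0,0],[0,0,0]],[[0,0,0],[0,0,0]],[[0,0,0],[0,0,0]],[[0,0,0],[0,0,0]],[[0,0,0],[0,0,0]],[[0,0,0],[0,0,0]]]'
python3 -c "
from h import *
f=[]
for i in range(8): optics.get_image('top'); f.append(ctrl.get_state()['ft_force'])
f=np.array(f);print(f.mean(0).round(2),f.std(0).round(2));tilt()"
```

```text
time: 28.0
position: [0.6183, -0.2421, 0.2354]
tool_rot: [1.778, 1.917, 0.659]
ft_force: [0.2, -0.3, -5.2]
grip_width: 0.175
[ 0.06 -0.1  -5.14] [0.42 0.31 0.42]
1 rows of mm [-0.   -1.05 -0.57] deg [-0.5  0.   0. ]
1 rows of mm [-0.   -2.11 -1.13] deg [-1.  0.  0.]
tilt 37.93 [ 0.6183 -0.2421  0.2355] [-0.2 -0.5 -4.5] [-0.16  1.51 -0.03]
```

The airborne load fell from 7.1 N to 5.1 N, about 0.2 kg, so all three blocks are out. I lift straight up, then return level to the mat.

```bash
python3 -m inch '[[[0,1.5,-2],[0,0,0]],[[0,3,-4],[0,0,0]],[[0,5,-6.3],[0,0,0]],[[0,5,-6.3],[0,0,0]],[[0,5,-6.3],[0,0,0]],[[0,5,-6.3],[0,0,0]],[[0,5,-6.3],[0,0,0]],[[0,4,-5],[0,0,0]],[[0,2.5,-3],[0,0,0]],[[0,1,-1.5],[0,0,0]]]'
python3 -c "
from h import *
T=pose();print(T.round(4));M=down([.66,-.2,.285],2,8);step(M,10,T);step(down([.4844,.1885,.28],1.3),25,M)"
```

```text
time: 29.4
position: [0.6187, -0.2421, 0.2958]
tool_rot: [1.777, 1.917, 0.659]
ft_force: [-0.1, 0.1, -5.1]
grip_width: 0.18
[[-7.520e-02  7.864e-01  6.132e-01  6.187e-01]
 [ 9.972e-01  5.950e-02  4.610e-02 -2.421e-01]
 [-3.000e-04  6.149e-01 -7.886e-01  2.958e-01]
 [ 0.000e+00  0.000e+00  0.000e+00  1.000e+00]]
10 rows of mm [3.96 3.56 2.83] deg [ 2.99 -0.09  0.22]
25 rows of mm [15.74 -6.57 -0.28] deg [ 0.32 -0.    0.03]
```

```bash
python3 -m inch '[[[4,3.6,2.8],[3,-0.1,0.2]],[[4,3.6,2.8],[3,-0.1,0.2]],[[4,3.6,2.8],[3,-0.1,0.2]],[[4,3.6,2.8],[3,-0.1,0.2]],[[4,3.6,2.8],[3,-0.1,0.2]],[[4,3.6,2.8],[3,-0.1,0.2]],[[4,3.6,2.8],[3,-0.1,0.2]],[[4,3.6,2.8],[3,-0.1,0.2]],[[4,3.6,2.8],[3,-0.1,0.2]],[[4,3.6,2.8],[3,-0.1,0.2]]]'
python3 -m inch '[[[8,-3.3,-0.1],[0.2,0,0]],[[12,-5,-0.2],[0.3,0,0]],[[15.7,-6.6,-0.3],[0.32,0,0.03]],[[15.7,-6.6,-0.3],[0.32,0,0.03]],[[15.7,-6.6,-0.3],[0.32,0,0.03]],[[15.7,-6.6,-0.3],[0.32,0,0.03]],[[15.7,-6.6,-0.3],[0.32,0,0.03]],[[15.7,-6.6,-0.3],[0.32,0,0.03]],[[15.7,-6.6,-0.3],[0.32,0,0.03]],[[15.7,-6.6,-0.3],[0.32,0,0.03]]]'
python3 -c "
from h import *
step(down([.4844,.1885,.28],1.3),16)"
```

```text
time: 30.4
position: [0.6607, -0.1996, 0.2844]
tool_rot: [2.113, 2.189, 0.149]
ft_force: [-0.2, 1.0, -5.0]
grip_width: 0.179
time: 31.4
position: [0.5934, -0.0549, 0.2803]
tool_rot: [2.142, 2.213, 0.092]
ft_force: [-0.5, -0.6, -5.3]
grip_width: 0.175
16 rows of mm [15.39 -6.38 -0.28] deg [0.3  0.01 0.04]
```

```bash
python3 -m inch '[[[15.4,-6.4,-0.3],[0.3,0,0.04]],[[15.4,-6.4,-0.3],[0.3,0,0.04]],[[15.4,-6.4,-0.3],[0.3,0,0.04]],[[15.4,-6.4,-0.3],[0.3,0,0.04]],[[15.4,-6.4,-0.3],[0.3,0,0.04]],[[15.4,-6.4,-0.3],[0.3,0,0.04]],[[15.4,-6.4,-0.3],[0.3,0,0.04]],[[15.4,-6.4,-0.3],[0.3,0,0.04]],[[15.4,-6.4,-0.3],[0.3,0,0.04]],[[15.4,-6.4,-0.3],[0.3,0,0.04]]]'
python3 -m inch '[[[15.4,-6.4,-0.3],[0.3,0,0.04]],[[15.4,-6.4,-0.3],[0.3,0,0.04]],[[15.4,-6.4,-0.3],[0.3,0,0.04]],[[13,-5.5,0],[0.3,0,0.04]],[[10,-4.2,0],[0.2,0,0.04]],[[8,-3.3,0],[0.2,0,0]],[[5,-2.1,0],[0.1,0,0]],[[2.5,-1,0],[0,0,0]],[[1,-0.5,0],[0,0,0]],[[0,0,0],[0,0,0]]]'
python3 - <<'E'
from h import *
T=pose();print(T.round(4));step(down([.4844,.1885,.14],1.3),1,T)
shot('scene','s9',1);shot('top','t9',1);shot('wrist','w9',1)
s=cv2.imread('pics/s9.png')[100:280,130:370]; t=cv2.imread('pics/t9.png')[147:243,281:384]
cv2.imwrite('pics/c9.png',np.hstack([cv2.resize(s,(400,300),interpolation=3),cv2.resize(t,(400,300),interpolation=3)]))
E
```

```text
time: 32.4
position: [0.5249, 0.0971, 0.2792]
tool_rot: [2.176, 2.233, 0.035]
ft_force: [0.3, 0.2, -6.2]
grip_width: 0.176
time: 33.4
position: [0.4878, 0.1802, 0.2791]
tool_rot: [2.195, 2.243, 0.002]
ft_force: [-0.4, 0.2, -5.8]
grip_width: 0.176
[[-0.0214  0.9998  0.0031  0.4878]
 [ 0.9998  0.0214 -0.0015  0.1802]
 [-0.0016  0.003  -1.      0.2791]
 [ 0.      0.      0.      1.    ]]
1 rows of mm [  8.55  -3.62 139.1 ] deg [ 0.17  0.09 -0.07]
```

View pics/c9.png

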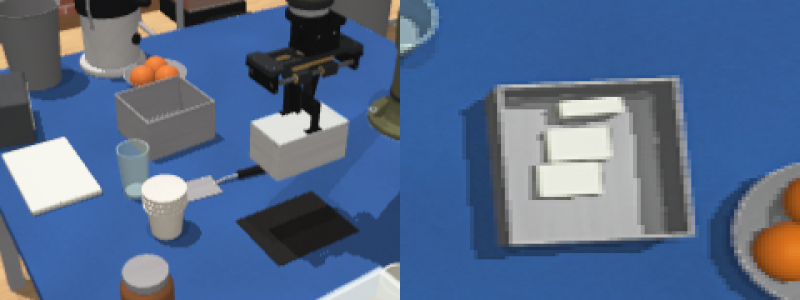

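The top half shows all three blocks lying in the pan at (590,107), (578,143) and (570,180). In the scene half the caddy is level with its flap shut, near the mat. Lowering now.

```bash
python3 -m inch '[[[1,-0.4,8],[0,0,0]],[[1,-0.4,14],[0,0,0]],[[1,-0.4,20],[0.05,0,0]],[[1,-0.4,22],[0.05,0,0]],[[1,-0.4,22],[0.05,0,0]],[[1,-0.4,20],[0,0,0]],[[1,-0.4,16],[0,0.05,0]],[[1,-0.4,12],[0,0.05,0]],[[0.5,-0.4,8],[0,0,0]],[[0,0,4],[0,0,0]]]'
python3 -m inch '[[[0,0,2],[0,0,0]],[[0,0,1],[0,0,0]],[[0,0,0],[0,0,0]],[[0,0,0],[0,0,0]],[[0,0,0],[0,0,0]],[[0,0,0],[0,0,0]],[[0,0,0],[0,0,0]],[[0,0,0],[0,0,0]],[[0,0,0],[0,0,0]],[[0,0,0],[0,0,0]]]'
python3 - <<'E'
from h import *
T=pose();print(T.round(4));step(down([.4844,.1885,.1225],1.3),1,T);print(ctrl.get_state()['torque'])
shot('wrist','w10')
E
```

```text
time: 34.55
position: [0.4836, 0.1889, 0.1322]
tool_rot: [-2.196, -2.246, 0.001]
ft_force: [-0.4, 0.6, -4.9]
grip_width: 0.181
time: 35.55
position: [0.484, 0.1889, 0.1301]
tool_rot: [-2.197, -2.246, -0.001]
ft_force: [-0.0, 0.4, -5.1]
grip_width: 0.181
[[-2.200e-02  9.998e-01  3.000e-04  4.840e-01]
 [ 9.998e-01  2.200e-02  4.000e-04  1.889e-01]
 [ 4.000e-04  3.000e-04 -1.000e+00  1.301e-01]
 [ 0.000e+00  0.000e+00  0.000e+00  1.000e+00]]
1 rows of mm [-0.4   0.36  7.63] deg [ 0.02 -0.02 -0.04]
[ 0.00686445 -0.11254129 -0.03115865]
```

View pics/w10.png

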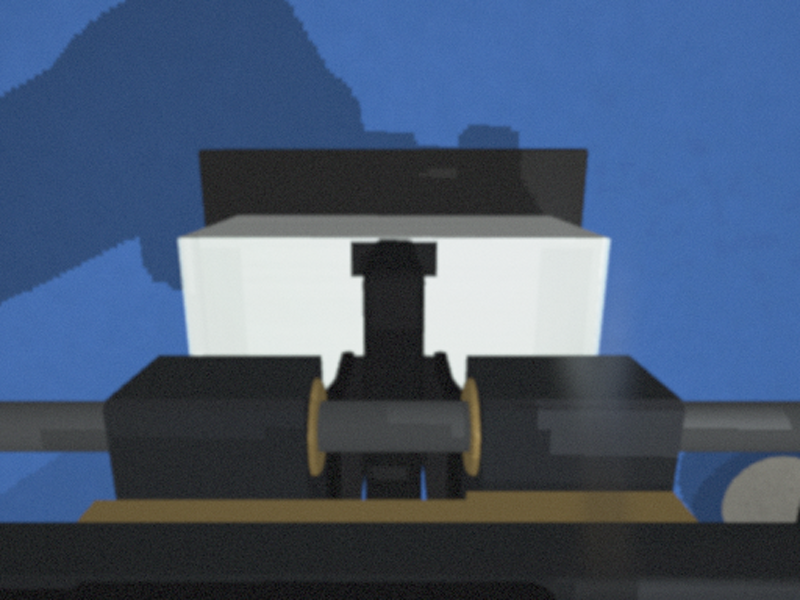

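The mat (200–587) and the box (180–609) are centred on one another and square. Final lowering.

```bash
python3 -c "
from h import *
W=load('w10');k=1/1.5625
for p,z in [((200,149),.004),((587,149),.004),((180,237),.086+.002),((609,237),.088)]: print(onz(W,np.array(p)*k,z).round(4))"
python3 -m inch '[[[0,0,1],[0,0,0]],[[0,0,1],[0,0,0]],[[0,0,1],[0,0,0]],[[0,0,1],[0,0,0]],[[0,0,1],[0,0,0]],[[0,0,1],[0,0,0]],[[0,0,0.5],[0,0,0]],[[0,0,0.5],[0,0,0]],[[0,0,0],[0,0,0]],[[0,0,0],[0,0,0]]]'
python3 -m inch '[[[0,0,0.5],[0,0,0]],[[0,0,0.5],[0,0,0]],[[0,0,0],[0,0,0]],[[0,0,0],[0,0,0]],[[0,0,0],[0,0,0]],[[0,0,0],[0,0,0]],[[0,0,0],[0,0,0]],[[0,0,0],[0,0,0]],[[0,0,0],[0,0,0]],[[0,0,0],[0,0,0]]]'
```

```text
[0.3891 0.2607 0.004 ]
[0.5762 0.2649 0.004 ]
[0.4091 0.2304 0.088 ]
[0.5585 0.2337 0.088 ]
time: 36.6
position: [0.484, 0.1889, 0.1232]
tool_rot: [-2.197, -2.246, -0.001]
ft_force: [0.1, 0.3, -5.9]
grip_width: 0.177
time: 37.6
position: [0.484, 0.1889, 0.1221]
tool_rot: [2.197, 2.246, 0.001]
ft_force: [-0.6, -0.3, -5.0]
grip_width: 0.182
```

```bash
python3 -m inch '[[[0,0,0.3],[0,0,0]],[[0,0,0.3],[0,0,0]],[[0,0,0],[0,0,0]],[[0,0,0],[0,0,0]],[[0,0,0],[0,0,0]],[[0,0,0],[0,0,0]],[[0,0,0],[0,0,0]],[[0,0,0],[0,0,0]],[[0,0,0],[0,0,0]],[[0,0,0],[0,0,0]]]'
```

```text
time: 38.6
position: [0.4841, 0.189, 0.1219]
tool_rot: [2.197, 2.246, 0.001]
ft_force: [-2.7, -1.3, 5.9]
grip_width: 0.176
```

It is on the mat. I release, then go straight up.

```bash
python3 -m inch '[[[0,0,-0.4],[0,0,0]],[[0,0,0],[0,0,0]],[[0,0,0],[0,0,0]],[[0,0,0],[0,0,0]],[[0,0,0],[0,0,0]],[[0,0,0],[0,0,0]],[[0,0,0],[0,0,0]],[[0,0,0],[0,0,0]],[[0,0,0],[0,0,0]],[[0,0,0],[0,0,0]]]' 0 
python3 -m inch '[[[0,0,-2],[0,0,0]],[[0,0,-6],[0,0,0]],[[0,0,-12],[0,0,0]],[[0,0,-20],[0,0,0]],[[0,0,-24],[0,0,0]],[[0,0,-24],[0,0,0]],[[0,0,-24],[0,0,0]],[[0,0,-20],[0,0,0]],[[0,0,-12],[0,0,0]],[[0,0,-5],[0,0,0]]]'
python3 - <<'E'
from h import *
shot('top','t11',1);shot('scene','s11',1);shot('wrist','w11',1)
a,b=[cv2.cvtColor(np.load(f'pics/{f}.npz')['image'],cv2.COLOR_RGB2GRAY)[160:240,295:365] for f in('t1','t11')]
ea,eb=[cv2.Canny(i,60,150).astype(np.float32) for i in(a,b)]
print(cv2.phaseCorrelate(ea,eb))
s=cv2.imread('pics/s11.png')[100:280,130:370]; t=cv2.imread('pics/t11.png')[140:260,170:400]; w=cv2.imread('pics/w11.png')
cv2.imwrite('pics/c11.png',np.vstack([np.hstack([cv2.resize(s,(400,300),interpolation=3),cv2.resize(w,(400,300))]),cv2.resize(t,(800,300),interpolation=3)]))
E
```

```text
time: 39.6
position: [0.484, 0.1889, 0.1219]
tool_rot: [2.197, 2.246, 0.001]
ft_force: [-0.3, 0.3, -0.8]
grip_width: 0.964
time: 40.6
position: [0.4845, 0.1892, 0.2727]
tool_rot: [2.196, 2.245, 0.004]
ft_force: [1.2, -0.0, -0.1]
grip_width: 1.001
((-0.04939823102823482, 0.2617721417869845), 0.5991425289048089)
```

View pics/c11.png

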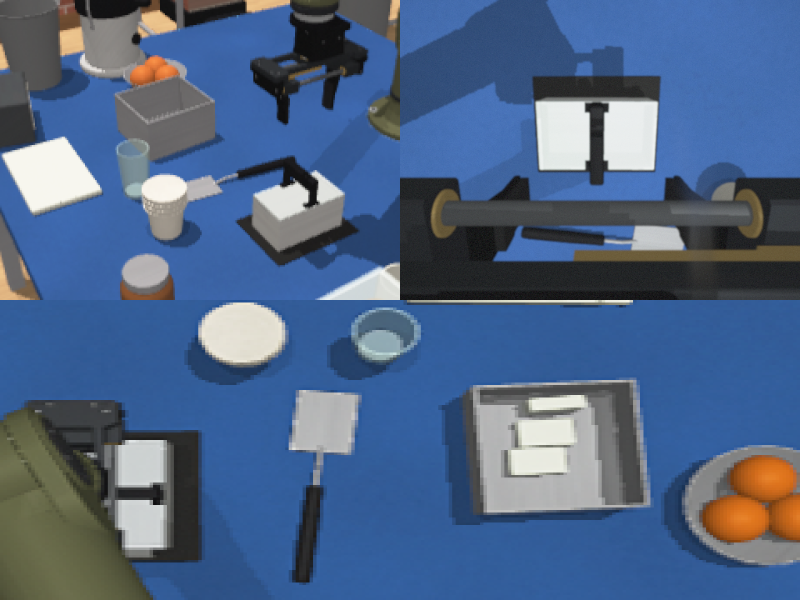

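The caddy stands upright and centred on the mat with the gripper clear. Three blocks lie in the pan, which moved less than about 0.3 px (roughly 1 mm), and the bystanders are where they were.

```bash
python3 -c "
from bench import close_job
print(close_job())"
```

```text
the job is handed in; nothing more can be done
None
```

The job is done and handed in at about 41 s of the 72 s allowed. I gripped the caddy by its handle at 60 N, rested its lip on the pan's far rim and tipped it in small steps to 38°. All three blocks slid into the pan. I then stood the caddy back on its mat and let go.

**Last checks:**
- **Blocks:** all three lie in the pan in the top view. The load on the wrist fell from 7.1 N to 5.1 N, a little more than the nominal 1.5 N for three blocks.
- **Caddy:** it is upright, centred on the mat to about 1–2 mm and square to it. Before release the flap looked shut in the scene view. The front was out of view after release, so I did not confirm the flap there.
- **Pan:** it moved less than about 1 mm between the first and last top views.
- **Other objects:** the bystanders in view look unmoved, but I did not re-check the mug. The gripper is clear of everything.

**What disagreed or went less well:**
- **Rim contact:** contact on the rim briefly reached about 9–10 N at first touch and about 6 N near 27°. I eased off both times, and it was about 1–3 N otherwise.
- **Handle position:** the top camera and the wrist camera differed by about 1 cm along the handle bar. I used the still wrist view, which matched the known sizes.

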